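# Pin back the belt tensioner

### The arm

A 6-joint arm with a two-finger parallel gripper is mounted at the origin on a cart in front of the work surface, level with it; the furniture and walls round the work are solid. World frame = base frame: x ahead of the robot, y to its left, z up, the work surface at z = 0. Lengths are in mm, angles in rad, forces in N, time in s.
With the tool pointing down it reaches from about 350 to 850 mm from the base axis. Payload 8.1 kg.
Tool frame: the origin (TCP) lies between the finger pads; the fingertips stand 19 mm ahead of it and the grasp point (between the pads) is the TCP (arm.finger_overhang is the distance from the TCP to the fingertips, in mm); y points along the fingers, z is the direction in which the jaws open and shut, and the axes are right-handed (so a half turn about y gives the same grasp; the last joint's range is limited). The gripper opens to 93 mm and grips with 3 to 60 N. Pads are 15 mm wide; open, the fingers measure 128 mm over their backs; the gripper's body (75 mm by 188 mm) begins 65 mm behind the grasp point.
Start: joints at [1.254, 0.13, 1.488, -0, 1.523, -0.085], TCP at [137.815, 583.962, 216.735] pointing down, gripper open.
Joint ranges: [-2.96, 2.96], [-0.89, 2.26], [0.02, 2.5], [-1.34, 4.48], [0, 2.73], [-2.66, 2.66]. Speed limits (rad/s): [2.39, 2.39, 2.79, 3.14, 3.14, 3.14].

### API

Orientations are given as [roll, pitch, yaw] about the fixed x, y, z axes, in that order (R = Rz(yaw) Ry(pitch) Rx(roll)).
In Python, from station import arm, capture, get_calibration gives the robot as it stands.
- The arm moves only by the shell command python3 -m pendant 'ROWS' [OPENING] [FORCE]. ROWS is a JSON object of lists of equal length, an entry for each row: "translation": the shift along the tool's x, y, z in m, a list of three; "twist": the turn, a rotation vector about the tool's x, y, z in rad, a list of three. In form: {"translation": [[x, y, z], ...], "twist": [[wx, wy, wz], ...]}. A call has 1 to 20 rows; each row is the pose to reach, as a shift and turn from the pose commanded when the call began, along the tool's axes at that moment; what a row does not reach only later rows make up. A row lasts 1/8 s, in which the tool goes at most 62.5 mm and 10.7 degrees, less where a joint would pass 70% of its speed; a pose out of reach is approached as far as the arm can. A call with a gripper value outside its range is refused whole. OPENING is the closure in counts, from 0 (fully open) to 255 (shut), set as the call begins (- or left out, the last holds). The fingers move at their own pace and stop on an object; FORCE is the grip in N (left out, the last holds). Time passes only in rows, so rows that repeat a pose let the fingers close. It gives the time, the measured TCP pose, the force and the opening at its end, in the units of the state.
- arm.sense(): the state, without advancing time (a new reading comes with each control period).
- capture(name): name is "side" or "top" or "wrist"; returns the picture (420x560x3 uint8, blue, green, red); there is no depth.
- get_calibration(name): a dict with "camera_matrix" (3x3 intrinsics, pixels), "eye" and "attitude" of the camera in the world; the wrist camera has in their place "hand_eye" (4x4, takes a point from camera to tool coordinates, whose origin is the TCP and whose axes are the tool frame's). Camera axes: x right, y down, z forward; pixel columns grow to the right and rows downward; lengths in mm; the calibration is good to about 2 mm. A picture is of the moment at which its call begins: read the wrist's pose just before it. get_calibration takes no time and is no camera call.
- arm.sign_off(): hands the job in, once; it reports no verdict.
The state is a dict: "time": time; "joint_positions": joint angles; "qd": joint speeds; "effort": joint torques, N m; "eef_pos": TCP position; "tcp_rot": TCP orientation; "wrist_force": force on the tool from outside, world axes, zero at the start; "ft_torque": the same for the moment, N m; "finger_gap": finger opening in mm.
Only numpy, scipy, OpenCV 4.12 (cv2) and the standard library are available. Lean on these libraries where they do the work, as an engineer would, in place of code of your own. Each camera call takes 0.05 s, during which the arm holds its last target.

### The job

The hood and the belt are off this small drive unit. Draw the locking pin out of its stowage boss, put it into the eye of the sprung tensioner lever, and with it swing the lever back against its spring past the first two holes of the graduated quadrant until the pointer is at the third long mark beyond the rest position (the third hole); push the pin fully home in that hole so it holds the lever back, and let go. Go gently, feeling for the hole rather than forcing the pin, and leave the small things on the worktop where they are.

Things in the scene. Friction and masses are not known exactly. Their poses are not given: they have to be found in the camera images.
- drive: Drive unit, white box 190 x 240 mm, its grey deck 55 mm above the worktop; fixed, turned up to 0.3 rad. Origin: centre of its underside; x from front panel to back, y to its left, z up. On the deck: two belt pulleys at the left (tops 106 mm above the worktop), the tensioner lever in the middle, the graduated quadrant under its end at the front, the stowage boss at the right.
- boss (a point): Centre of the upper rim of the stowage boss, an upright tube on the deck, 21 mm outside, 11.8 mm bore, 34 mm high, rim 89 mm above the worktop. The locking pin stands in it at the start.
- pivot (a point): The lever's upright pivot axis, at 89 mm above the worktop (level with the eye's upper face). The pivot screw reaches 100 mm above the worktop.
- eye (a point): Centre of the upper face of the lever's eye, an upright tube 22 mm outside, 11.8 mm bore, 16 mm deep, 73 to 89 mm above the worktop, 115 mm from the pivot. x points outward along the lever, z up. A thin pointer on its foot reads the scale; the quadrant's top is 2 mm below it. The lever also carries a black idler roller, 36 mm across, 68 mm from the pivot, top 106 mm above the worktop.
- tensioner (a joint): Swing of the lever in rad: 0 at rest on its stop (pointing to the unit's front left), growing as it turns counter-clockwise seen from above (eye moving to the unit's right, -y); travel 1.0. A torsion spring drives it back to rest: at the eye about 2.5 N to start, 5.5 N at the third hole; it flies back when let go unpinned.
- third_nominal (a point): Nominal centre of the third hole, on the top face of the quadrant, 71 mm above the worktop (0.681 rad of lever swing). The quadrant is a steel sector 10 mm thick round the pivot, with four 11.8 mm through holes at 115 mm radius, 0.227 rad (26 mm) apart, and a scale: a long mark at each hole and at zero, three short ones between. See zero_nominal.
- zero_nominal (a point): Nominal place of the scale's zero mark on the rim, 132 mm from the pivot, where the pointer stands at rest. But the quadrant is trimmed on slotted clamps, so all of it, scale and holes together, is fixed up to 0.09 rad (10 mm along the arc) to either side of nominal. The true third hole lies between 0.59 and 0.77 rad of lever swing and must be seen or felt for. Between holes the plate is solid.
- lock_pin: Steel locking pin, about 80 g, upright in the boss, knob on its rim. Shank 10 mm diameter, 32 mm long, its tip tapered to 8 mm over the last 2.5 mm; above it a round knurled knob, 22 mm diameter, 36 mm high. Origin: centre of the tip's end face; z along the pin to the knob. Home in the quadrant, the knob rests on the eye and the tip is 57 mm above the worktop (14 mm below the quadrant's top).
- screwdriver: Screwdriver 170 mm long with black handle, lying in front of the sink; leave alone. Origin: middle of its length, on the worktop.
- dish: Petri dish, 61 mm across, 15 mm high, on the worktop left of the unit; leave alone. Origin: centre of its underside.
- brown_bottle: Small brown screw-cap bottle, 40 mm diameter, 78 mm high, in front of the sink; leave alone. Origin: centre of its underside.
Not all that is in view belongs to the job. There is more than one size of the lock_pin; the job needs the smaller.

How it is judged (in metres and radians):
On the way, in this order (a step that is already met when the one before it is completed fails the run):
1. the pin is in the eye of the lever, the lever still at rest (horizontal distance between lock_pin and eye below 0.004 m and z of lock_pin in the frame of eye below -0.004 m and value of joint tensioner below 0.15 rad), for 0.1 s.
2. the lever has been swung past the second hole with the pin in its eye (horizontal distance between lock_pin and eye below 0.006 m and z of lock_pin in the frame of eye below -0.002 m and value of joint tensioner above 0.56 rad), for 0.05 s.
At the end, for the whole second after the job is handed in: The lever stands at the quadrant's third hole (0.56 to 0.785 rad), held there by the pin alone: pin through the eye (axis within 6 mm at the tip) and home in the hole (tip no more than 4.5 mm above its fully home height of 57 mm), within 0.12 rad of upright, everything at rest and released (value of joint tensioner between 0.56 and 0.785 rad and velocity of joint tensioner between -0.02 and 0.02 rad/s and horizontal distance between lock_pin and eye below 0.006 m and height (world z) of lock_pin below 0.0615 m and angle between lock_pin's own z axis and vertical below 0.12 rad and linear speed of lock_pin below 0.01 m/s); the robot touches nothing.
It fails at once if the drive unit or its mechanism is loaded with more than 50 N in all (contact forces of pin and robot added up, the spring load on the pin included) (contact force between drive and anything else above 50 N).
It fails at once if the screwdriver, the dish or the brown bottle is moved more than 20 mm (distance of any of screwdriver, dish, brown_bottle from where it was at the start of the episode above 0.02 m).
It also fails if it takes over 67 s, if anything falls off the work surface, if the arm or the gripper's body presses on something with over 40 N, if the wrist force passes 120 N, or if a joint passes its speed limit or range.

## Working session

There is one attempt and no reset: what is moved stays moved. The work goes in short steps, Python scripts to look and compute and a shell command to move; the robot and the scene stay as the last step left them, time stands still between calls to the robot, and variables do not carry over. Pictures are saved under pics/ and viewed, and the job is handed in when it is done.

```bash
ls; mkdir -p pics; cat > h.py <<'E'
import numpy as np, cv2
from station import arm, capture, get_calibration
from scipy.spatial.transform import Rotation as R
def snap(name,fn,crop=None,scale=1):
    s=arm.sense(); im=capture(name); cv2.imwrite('pics/raw_'+fn,im)
    np.save('pics/'+fn+'.npy',np.array(list(s['eef_pos'])+list(s['tcp_rot'])))
    return s,im
E
python3 - <<'E'
from h import *
s=arm.sense();print(s)
for n in['side','top','wrist']:
    print(n,get_calibration(n)); snap(n,n+'0.png')
E
```

```text
pics
{'time': 0.0, 'joint_positions': array([ 1.25359574e+00,  1.31148448e-01,  1.48926144e+00, -2.68174169e-05,
        1.52301233e+00, -8.54034740e-02]), 'qd': array([ 0.00073625, -0.00036826,  0.00044013,  0.00094948,  0.0012459 ,
       -0.00060875]), 'effort': array([ 1.21171106e-03, -5.59856415e+01, -4.91751301e+01,  7.69246998e-02,
        3.55236896e-02, -1.75464243e-04]), 'eef_pos': array([137.64732045, 583.40996517, 215.70485452]), 'tcp_rot': array([-1.57262151e+00,  1.29374261e-04, -2.31795922e-01]), 'wrist_force': array([0.42374569, 0.35001024, 0.32952902]), 'ft_torque': array([ 0.00709991, -0.05160732, -0.06880086]), 'finger_gap': 93.4297747183912}
side {'camera_matrix': array([[494.31070657,   0.        , 271.52935535],
       [  0.        , 494.31070657, 211.08212762],
       [  0.        ,   0.        ,   1.        ]]), 'eye': array([  468.40426236, -1257.01754247,   550.18736856]), 'attitude': array([-1.91851851,  0.02073431, -0.0405194 ])}
top {'camera_matrix': array([[436.97896932,   0.        , 286.46061764],
       [  0.        , 436.97896932, 203.11078512],
       [  0.        ,   0.        ,   1.        ]]), 'eye': array([ 438.26643276,   50.33527299, 1160.8381857 ]), 'attitude': array([-3.05241077, -0.00636703, -1.59306087])}
wrist {'camera_matrix': array([[308.39361591,   0.        , 278.64744658],
       [  0.        , 308.39361591, 206.28811505],
       [  0.        ,   0.        ,   1.        ]]), 'hand_eye': array([[ 5.55681928e-04,  9.62893388e-01,  2.69881483e-01,
        -7.52826746e+01],
       [ 3.21903468e-04, -2.69881683e-01,  9.62893438e-01,
        -1.66810511e+02],
       [ 9.99999794e-01, -4.48186697e-04, -4.59927095e-04,
        -3.19667988e-01],
       [ 0.00000000e+00,  0.00000000e+00,  0.00000000e+00,
         1.00000000e+00]])}
```

View pics/raw_top0.png

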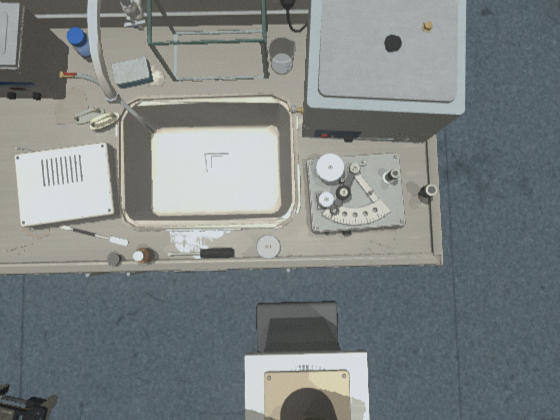

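View pics/raw_side0.png

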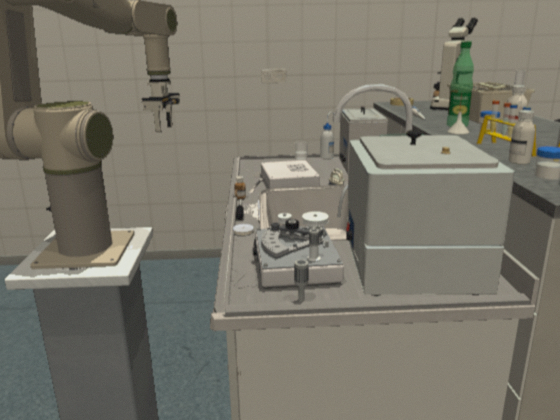

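View pics/raw_wrist0.png

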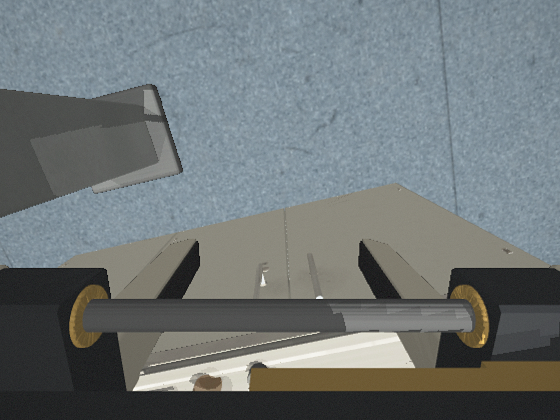

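```bash
python3 - <<'E'
import cv2
im=cv2.imread('pics/raw_top0.png')
cv2.imwrite('pics/top0c.png',cv2.resize(im[140:245,300:445],None,fx=5.5,fy=5.5,interpolation=cv2.INTER_CUBIC))
im=cv2.imread('pics/raw_side0.png')
cv2.imwrite('pics/side0c.png',cv2.resize(im[195:310,225:365],None,fx=5,fy=5,interpolation=cv2.INTER_CUBIC))
E
```

```text
(no output)
```

View pics/top0c.png

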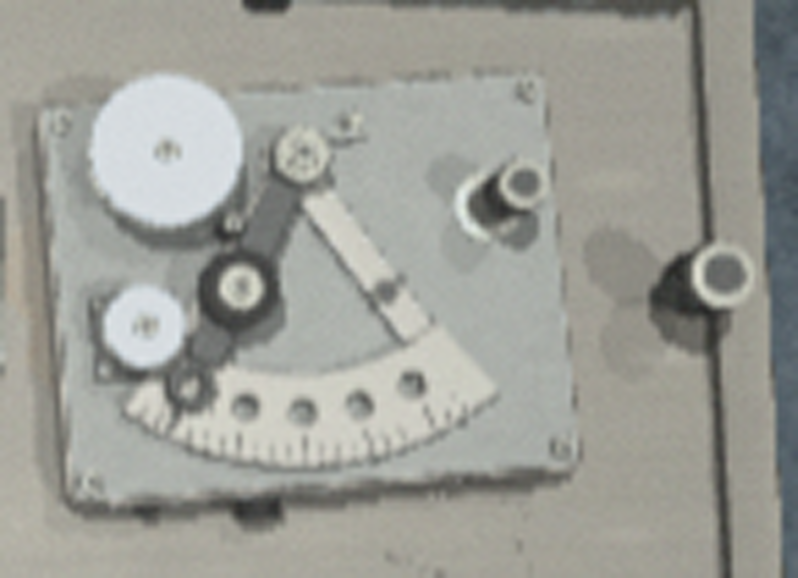

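View pics/side0c.png

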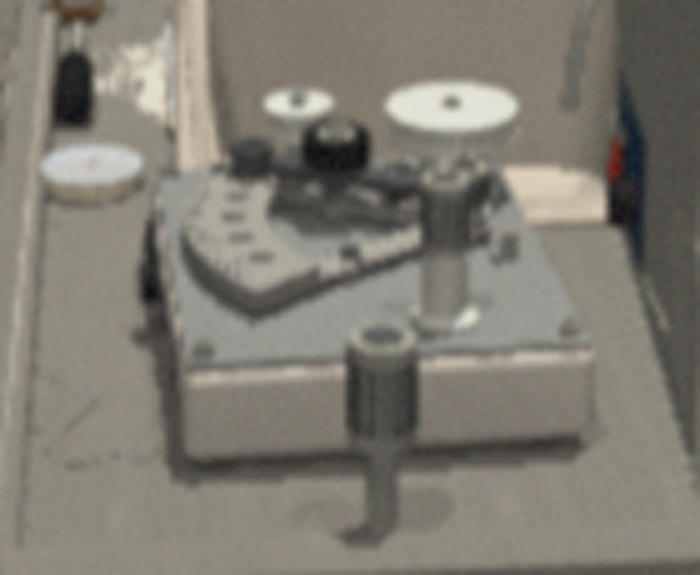

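```bash
cat >> h.py <<'E'
def cam(name,pose=None):
    c=get_calibration(name);K=c['camera_matrix']
    if name!='wrist':
        return K,R.from_euler('xyz',c['attitude']).as_matrix(),np.array(c['eye'])
    H=c['hand_eye'];T=R.from_euler('xyz',pose[3:]).as_matrix()
    return K,T@H[:3,:3],T@H[:3,3]+pose[:3]
def ray(name,px,pose=None):
    K,Rm,e=cam(name,pose)
    d=Rm@np.linalg.solve(K,[px[0],px[1],1.]);return e,d/np.linalg.norm(d)
def onz(name,px,z,pose=None):
    e,d=ray(name,px,pose);return e+d*(z-e[2])/d[2]
def proj(name,P,pose=None):
    K,Rm,e=cam(name,pose);v=K@(Rm.T@(np.array(P)-e));return v[:2]/v[2]
def tri(rays):
    A=np.zeros((3,3));b=np.zeros(3)
    for e,d in rays:
        M=np.eye(3)-np.outer(d,d);A+=M;b+=M@e
    p=np.linalg.solve(A,b)
    return p,[np.linalg.norm((np.eye(3)-np.outer(d,d))@(p-e)) for e,d in rays]
E
python3 - <<'E'
from h import *
f=lambda x,y:((x+.5)/5.5+300-.5,(y+.5)/5.5+140-.5)
for n,p,z in [('pinA',(521,184),125),('pinB',(722,275),80),('pivot',(302,153),100),('eye',(190,388),89),('roller',(240,288),106),('h1',(245,408),71),('h2',(303,411),71),('h3',(359,404),71),('h4',(411,382),71),('TL',(40,108),55),('TR',(543,73),55),('BL',(75,500),55),('BR',(577,468),55)]:
    print(n,np.round(f(*p),1),onz('top',f(*p),z).round(1))
g=lambda x,y:((x+.5)/5+225-.5,(y+.5)/5+195-.5)
print(tri([ray('top',f(521,184)),ray('side',g(452,170))]))
print('B',tri([ray('top',f(722,275)),ray('side',g(383,336))]))
E
```

```text
pinA [394.3 173. ] [ 597.5 -218.6  125. ]
pinB [430.9 189.6] [ 560.8 -319.7   80. ]
pivot [354.5 167.4] [ 617.4 -127.7  100. ]
eye [334.1 210.1] [514.  -75.5  89. ]
roller [343.2 192. ] [556.6 -97.1 106. ]
h1 [344.1 213.8] [ 505.7 -102.4   71. ]
h2 [354.7 214.3] [ 503.7 -128.7   71. ]
h3 [364.9 213. ] [ 506.3 -154.3   71. ]
h4 [374.3 209. ] [ 515.9 -178.4   71. ]
TL [306.9 159.2] [648.8 -13.7  55. ]
TR [398.3 152.9] [ 660.4 -249.4   55. ]
BL [313.2 230.5] [466. -25.  55.]
BR [404.5 224.7] [ 475.6 -256.7   55. ]
(array([ 598.93938784, -218.12828173,  127.41339884]), [np.float64(1.8009165557249394), np.float64(1.800916555724871)])
B (array([ 559.56542707, -315.39362599,   92.72992113]), [np.float64(0.22063801053774582), np.float64(0.22063801053762447)])
```

```bash
python3 -m pendant '{"translation": [[0.02,0,-0.02],[0.06,0,-0.058],[0.1,0,-0.098],[0.14,0,-0.137],[0.18,0,-0.176],[0.22,0,-0.215],[0.26,0,-0.254],[0.3,0,-0.293],[0.34,0,-0.332],[0.38,0,-0.371],[0.42,0.005,-0.41],[0.46,0.01,-0.449],[0.5,0.01,-0.488],[0.54,0.015,-0.527],[0.57,0.015,-0.556],[0.6,0.015,-0.582],[0.616,0.015,-0.598],[0.616,0.015,-0.598],[0.616,0.015,-0.598]], "twist": [[0,0,0],[0,0,0],[0,-0.05,0],[0,-0.1,0],[0,-0.15,0],[0,-0.2,0],[0,-0.232,0],[0,-0.232,0],[0,-0.232,0],[0,-0.232,0],[0,-0.232,0],[0,-0.232,0],[0,-0.232,0],[0,-0.232,0],[0,-0.232,0],[0,-0.232,0],[0,-0.232,0],[0,-0.232,0],[0,-0.232,0]]}' 120 40
python3 - <<'E'
from h import *
s,_=snap('wrist','w1.png'); print(s['eef_pos'],s['tcp_rot'],s['time'],s['finger_gap'])
E
```

```text
time: 2.52
eef_pos: [599.5, -138.9, 201.4]
tcp_rot: [-1.57, 0.001, 0.0]
wrist_force: [-0.3, 0.8, -0.7]
finger_gap: 49.6
[ 599.48704359 -138.85232612  201.35540842] [-1.57021439e+00  8.29941785e-04  3.31269350e-04] 2.525 49.55030839496777
```

View pics/raw_w1.png

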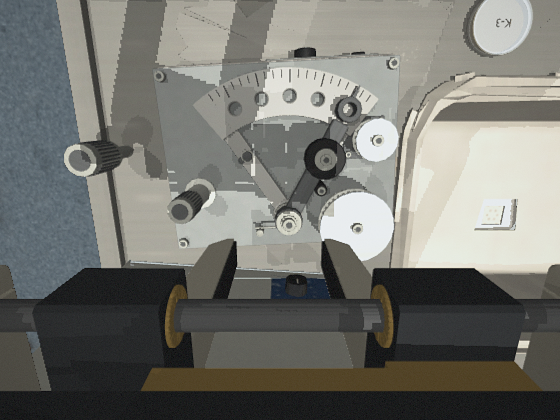

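```bash
python3 - <<'E'
import cv2
im=cv2.imread('pics/raw_w1.png')
cv2.imwrite('pics/w1a.png',cv2.resize(im[60:200,190:390],None,fx=4,fy=4,interpolation=cv2.INTER_CUBIC))
cv2.imwrite('pics/w1b.png',cv2.resize(im[125:250,55:320],None,fx=3,fy=3,interpolation=cv2.INTER_CUBIC))
E
```

```text
(no output)
```

View pics/w1a.png

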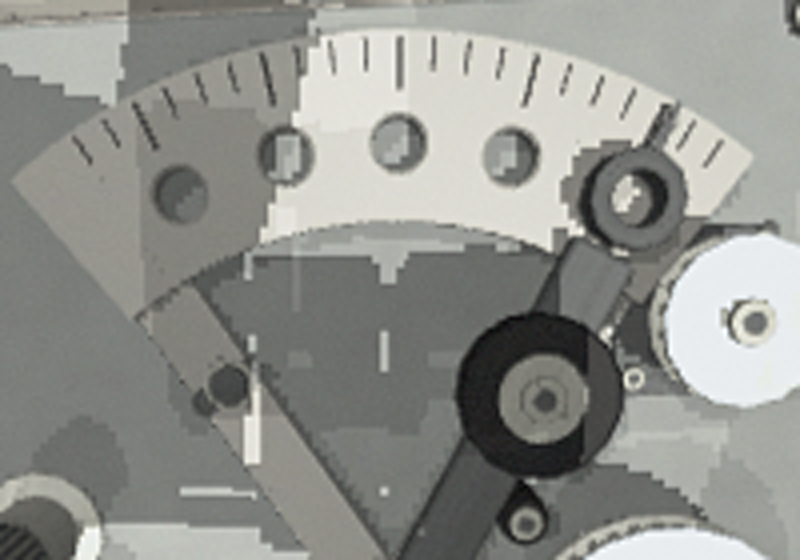

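View pics/w1b.png

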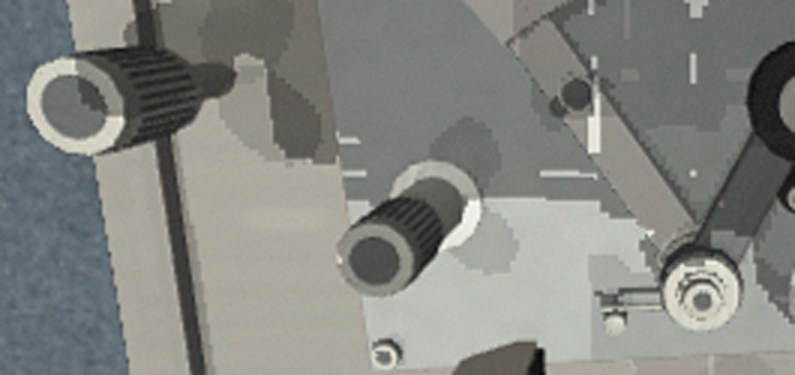

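```bash
python3 -m pendant '{"translation": [[-0.01,0.01,-0.03],[-0.02,0.02,-0.06],[-0.02,0.02,-0.07],[-0.02,0.02,-0.07],[-0.02,0.02,-0.07]], "twist": [[0,0,0],[0,0,0],[0,0,0],[0,0,0],[0,0,0]]}'
python3 - <<'E'
from h import *
s,im=snap('wrist','w2.png'); print(s['eef_pos'],s['tcp_rot'],s['time'],s['finger_gap'])
cv2.imwrite('pics/w2a.png',cv2.resize(im[0:240,130:430],None,fx=2.5,fy=2.5,interpolation=cv2.INTER_CUBIC))
E
```

```text
time: 3.2
eef_pos: [580.6, -208.5, 182.5]
tcp_rot: [-1.571, -0.001, 0.001]
wrist_force: [0.0, 0.1, 0.6]
finger_gap: 49.2
[ 580.6237144  -208.5071869   182.45537339] [-1.57078043e+00 -1.04608073e-03  1.15052282e-03] 3.2 49.206643486595496
```

View pics/w2a.png

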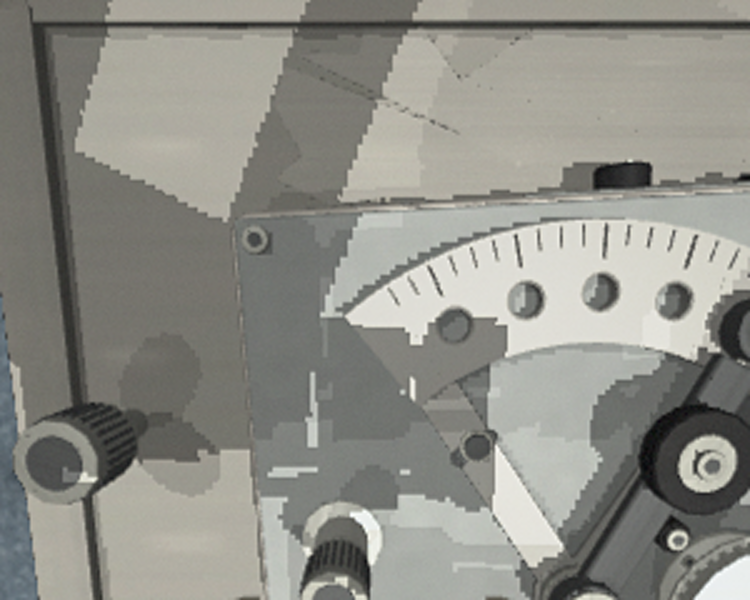

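```bash
python3 - <<'E'
import cv2
im=cv2.imread('pics/raw_w2.png')
cv2.imwrite('pics/w2b.png',cv2.resize(im[190:275,220:420],None,fx=4,fy=4,interpolation=cv2.INTER_CUBIC))
cv2.imwrite('pics/w2c.png',cv2.resize(im[80:150,290:450],None,fx=5,fy=5,interpolation=cv2.INTER_CUBIC))
E
```

```text
(no output)
```

View pics/w2b.png

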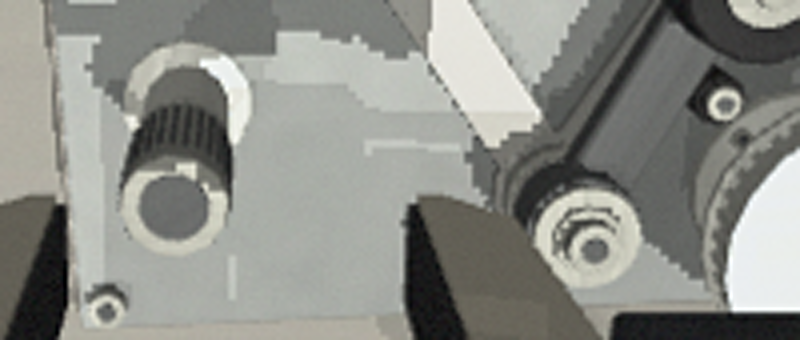

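View pics/w2c.png

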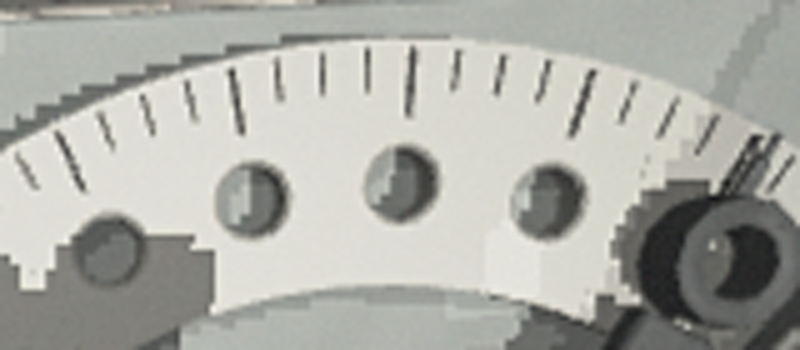

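```bash
python3 - <<'E'
from h import *
p1=np.load('pics/w1.png.npy');p2=np.load('pics/w2.png.npy')
c=lambda x,y,s,ox,oy:((x+.5)/s+ox-.5,(y+.5)/s+oy-.5)
A=lambda x,y:c(x,y,4,190,60); B=lambda x,y:c(x,y,3,55,125)
D=lambda x,y:c(x,y,4,220,190); E=lambda x,y:c(x,y,5,290,80)
T=lambda x,y:c(x,y,5.5,300,140)
L={'pin':(B(376,258),D(175,205),T(521,184),125),'screw':(B(702,300),D(595,249),T(302,153),100),'h1':(A(511,156),E(547,202),T(245,408),71),'h2':(A(398,143),E(401,183),T(303,411),71),'h3':(A(286,155),E(253,200),T(359,404),71),'h4':(A(180,193),E(109,250),T(411,382),71),'eye':(A(633,196),E(741,257),T(190,388),89),'roller':(A(544,400),None,T(240,288),106)}
P={}
for k,(a,b,t,z) in L.items():
    q1=onz('wrist',a,z,p1)[:2]; qt=onz('top',t,z)[:2]
    P[k]=q1
    if b:
        q2=onz('wrist',b,z,p2)[:2]; x,r=tri([ray('wrist',a,p1),ray('wrist',b,p2)]);P[k]=(q1+q2)/2
        print(k,'w1',q1.round(1),'w2',q2.round(1),'top',qt.round(1),'tri',x.round(1),np.round(r,1))
pv=P['screw'];
for k in ['eye','h1','h2','h3','h4']:
    d=P[k]-pv;print(k,P[k],np.hypot(*d),np.arctan2(d[1],d[0])%6.283)
# fit circle center through holes
def f(v):return [v0 for h,i in zip(['h1','h2','h3','h4'],range(4)) for v0 in (P[h]-v[:2]-115*np.array([np.cos(v[2]+.227*i),np.sin(v[2]+.227*i)]))]
from scipy.optimize import least_squares
r=least_squares(f,[*pv,2.9]);print(r.x,np.round(r.fun,2))
d=P['eye']-r.x[:2];print(np.hypot(*d),np.arctan2(d[1],d[0]))
E
```

```text
pin w1 [ 595.9 -220.2] w2 [ 596.2 -220.7] top [ 597.5 -218.6] tri [ 596.5 -220.7  123.9] [0.2 0.2]
screw w1 [ 616.7 -129.9] w2 [ 616.6 -130.3] top [ 617.4 -127.7] tri [ 617.1 -129.9   98.9] [0. 0.]
h1 w1 [ 505.4 -103.8] w2 [ 505.4 -104.4] top [ 505.7 -102.4] tri [ 505.3 -103.6   69. ] [0.1 0.1]
h2 w1 [ 502.6 -129.6] w2 [ 502.3 -130. ] top [ 503.7 -128.7] tri [ 502.4 -129.5   69.2] [0.1 0.1]
h3 w1 [ 505.2 -155.1] w2 [ 505.1 -155.5] top [ 506.3 -154.3] tri [ 505.1 -155.2   69.6] [0. 0.]
h4 w1 [ 513.4 -179.6] w2 [ 513.6 -180.2] top [ 515.9 -178.4] tri [ 513.5 -179.9   68.7] [0.2 0.2]
eye w1 [514.7 -79.3] w2 [514.1 -78.4] top [514.  -75.5] tri [514.4 -79.8  91.5] [0.4 0.4]
eye [514.39106571 -78.8657168 ] 114.39017012176419 2.67722060273208
h1 [ 505.40796229 -104.09190176] 114.25833591579679 2.9119842893198378
h2 [ 502.43068416 -129.78909291] 114.23738713613423 3.1389002739735754
h3 [ 505.1424726  -155.27448048] 114.33192601376166 3.3634441270382553
h4 [ 513.49041056 -179.89165417] 114.56476502499412 3.591051297480533
[ 617.32076586 -130.47279119    2.90718499] [-0.06 -0.33  0.11 -0.17  0.06  0.25 -0.11  0.25]
115.14257813683045 2.6768402463177803
```

```bash
python3 -m pendant '{"translation": [[0.008,0.0,-0.006],[0.0157,0.0,-0.012],[0.0157,0.02,-0.012],[0.0157,0.045,-0.012],[0.0157,0.06,-0.012],[0.0157,0.07,-0.012],[0.0157,0.07,-0.012],[0.0157,0.07,-0.012]], "twist": [[0,0,0],[0,0,0],[0,0,0],[0,0,0],[0,0,0],[0,0,0],[0,0,0],[0,0,0]]}'
python3 - <<'E'
from h import *
s,im=snap('wrist','w3.png'); print(s['eef_pos'],s['tcp_rot'],s['time'],s['finger_gap'],s['wrist_force'])
E
```

```text
time: 4.25
eef_pos: [596.2, -221.8, 112.7]
tcp_rot: [-1.571, -0.001, 0.0]
wrist_force: [0.0, -0.3, 0.1]
finger_gap: 48.8
[ 596.21449602 -221.81741479  112.68176646] [-1.57140296e+00 -1.25526347e-03  1.85218279e-04] 4.25 48.795030061359434 [ 0.03697072 -0.26351859  0.08273541]
```

View pics/raw_w3.png

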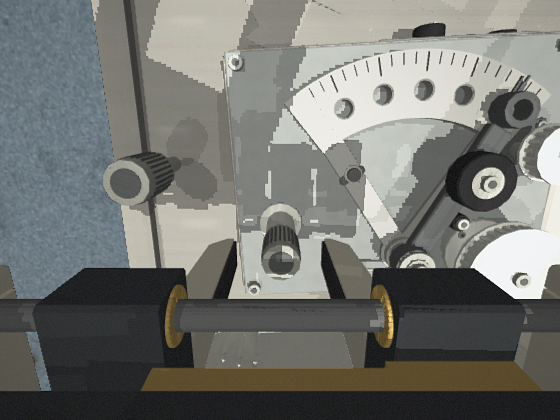

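```bash
python3 -m pendant '{"translation": [[0,0,0.001],[0,0,0.001],[0,0,0.001],[0,0,0.001],[0,0,0.001],[0,0,0.001],[0,0,0.001],[0,0,0.001]], "twist": [[0,0,0],[0,0,0],[0,0,0],[0,0,0],[0,0,0],[0,0,0],[0,0,0],[0,0,0]]}' 225 8
```

```text
time: 5.3
eef_pos: [595.8, -220.6, 111.9]
tcp_rot: [-1.571, -0.0, 0.0]
wrist_force: [1.0, 0.3, 0.7]
finger_gap: 21.7
```

```bash
python3 -m pendant '{"translation": [[0,0,0],[0,0,0],[0,-0.004,0],[0,-0.015,0],[0,-0.03,0],[0,-0.045,0],[0,-0.06,0],[0,-0.065,0],[0,-0.065,0]], "twist": [[0,0,0],[0,0,0],[0,0,0],[0,0,0],[0,0,0],[0,0,0],[0,0,0],[0,0,0],[0,0,0]]}' 240 35
python3 - <<'E'
from h import *
s,im=snap('wrist','w4.png'); print(s['eef_pos'],s['tcp_rot'],s['time'],s['finger_gap'],s['wrist_force'])
s,im=snap('side','s4.png')
cv2.imwrite('pics/s4c.png',cv2.resize(im[130:310,225:385],None,fx=3.3,fy=3.3,interpolation=cv2.INTER_CUBIC))
E
```

```text
time: 6.42
eef_pos: [595.9, -220.7, 177.3]
tcp_rot: [-1.571, -0.001, 0.0]
wrist_force: [0.3, 0.1, -1.8]
finger_gap: 20.5
[ 595.93431006 -220.671433    177.28793052] [-1.57117006e+00 -8.01998922e-04  1.98101664e-04] 6.425 20.501133109122993 [ 0.25112054  0.06583904 -1.75610305]
```

View pics/raw_w4.png

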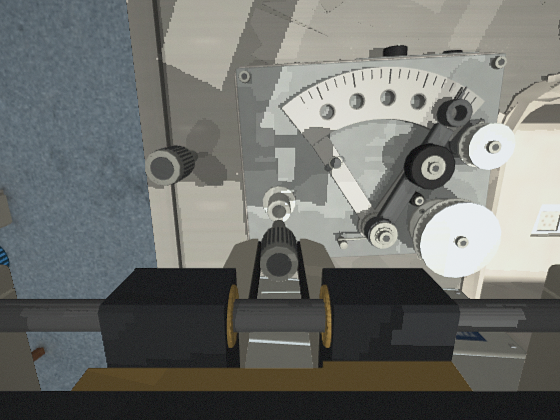

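View pics/s4c.png

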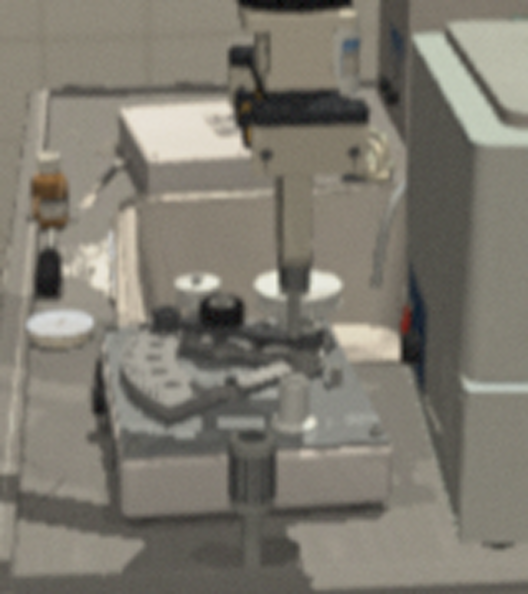

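```bash
python3 - <<'E'
from h import *
im=cv2.imread('pics/raw_w4.png')
cv2.imwrite('pics/w4a.png',cv2.resize(im[180:290,230:330],None,fx=5,fy=5,interpolation=cv2.INTER_CUBIC))
cv2.imwrite('pics/w4b.png',cv2.resize(im[60:140,300:500],None,fx=4,fy=4,interpolation=cv2.INTER_CUBIC))
E
```

```text
(no output)
```

View pics/w4a.png

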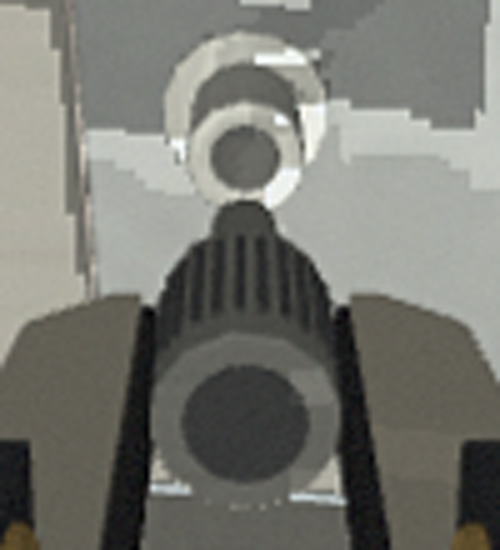

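View pics/w4b.png

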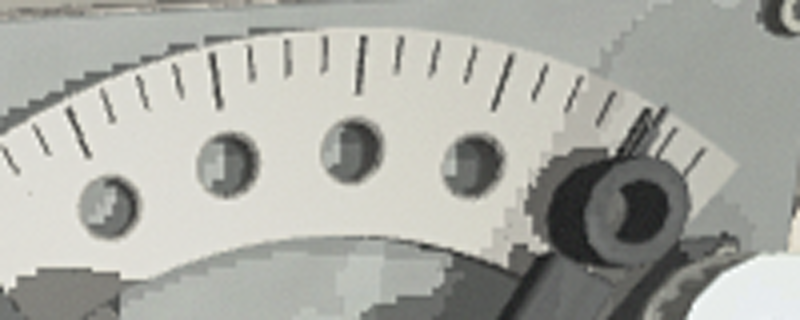

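```bash
python3 - <<'E'
from h import *
p=np.load('pics/w4.png.npy')
c=lambda x,y,s,ox,oy:((x+.5)/s+ox-.5,(y+.5)/s+oy-.5)
A=lambda x,y:c(x,y,5,230,180);B=lambda x,y:c(x,y,4,300,60)
print('boss',onz('wrist',A(246,157),89,p).round(1))
print('knobtop',onz('wrist',A(246,421),190.4,p).round(1))
print('eye',onz('wrist',B(634,213),89,p).round(1),'outer')
print('h3',onz('wrist',B(228,164),71,p).round(1))
for n,q in[('h1',(473,164)),('h2',(352,150)),('h4',(109,207))]:print(n,onz('wrist',B(*q),71,p).round(1))
print('tcp',p[:3])
E
```

```text
boss [ 596.4 -220.9   89. ]
knobtop [ 596.3 -220.9  190.4]
eye [515.4 -79.   89. ] outer
h3 [ 505.2 -155.6   71. ]
h1 [ 505.2 -104.3   71. ]
h2 [ 502.4 -129.9   71. ]
h4 [ 513.8 -180.2   71. ]
tcp [ 595.93431006 -220.671433    177.28793052]
```

```bash
python3 -m pendant '{"translation": [[-0.01,0,0.018],[-0.03,0,0.052],[-0.055,0,0.095],[-0.073,0,0.127],[-0.08,0,0.139],[-0.0818,0.01,0.1419],[-0.0818,0.022,0.1419],[-0.0818,0.024,0.1419],[-0.0818,0.024,0.1419]], "twist": [[0,0,0],[0,0,0],[0,0,0],[0,0,0],[0,0,0],[0,0,0],[0,0,0],[0,0,0],[0,0,0]]}'
python3 - <<'E'
from h import *
s,im=snap('wrist','w5.png'); print(s['eef_pos'],s['tcp_rot'],s['time'],s['finger_gap'],s['wrist_force'])
cv2.imwrite('pics/w5c.png',cv2.resize(im[150:290,180:380],None,fx=4,fy=4,interpolation=cv2.INTER_CUBIC))
E
```

```text
time: 7.65
eef_pos: [513.7, -79.2, 152.1]
tcp_rot: [-1.571, 0.001, -0.001]
wrist_force: [0.2, 0.1, -1.6]
finger_gap: 20.9
[513.73226227 -79.24351944 152.09189494] [-1.57060348e+00  1.14997630e-03 -6.40274250e-04] 7.65 20.908799107279805 [ 0.23414025  0.08653739 -1.58679887]
```

View pics/w5c.png

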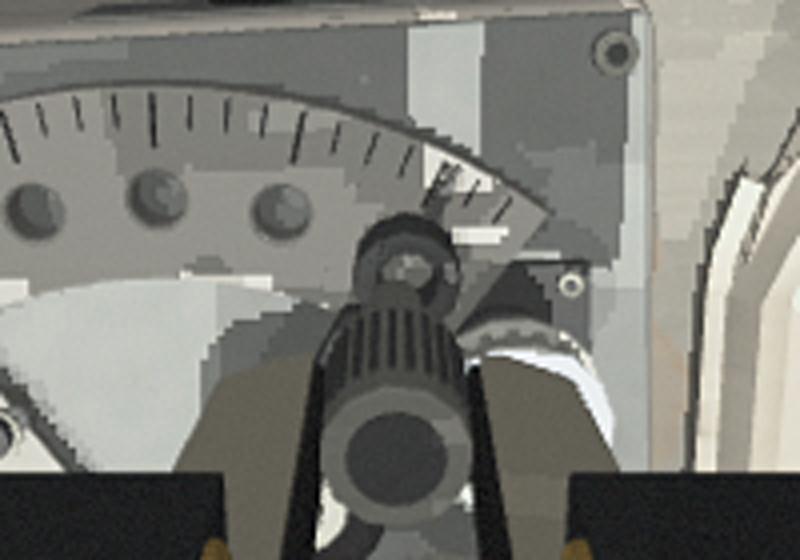

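```bash
python3 - <<'E'
from h import *
p=np.load('pics/w5.png.npy')
c=lambda x,y:((x+.5)/4+180-.5,(y+.5)/4+150-.5)
print('eye',onz('wrist',c(408,266),89,p).round(1))
print('knobtop',onz('wrist',c(396,452),125+40.2,p).round(1))
for n,q in[('h1',(282,212)),('h2',(158,197)),('h3',(36,212))]:print(n,onz('wrist',c(*q),71,p).round(1))
E
```

```text
eye [510.7 -77.2  89. ]
knobtop [513.4 -79.5 165.2]
h1 [ 504.6 -103.3   71. ]
h2 [ 501.3 -128.9   71. ]
h3 [ 504.5 -154.5   71. ]
```

```bash
python3 - <<'E'
from h import *
p=np.load('pics/w5.png.npy'); im=cv2.imread('pics/w5c.png')
t=np.linspace(0,6.28,60)
for r,z,col in[(11,89,(0,0,255)),(5.9,89,(0,255,255)),(11,73,(255,0,0))]:
    pts=[(np.array(proj('wrist',[513.75+r*np.cos(a),-78.05+r*np.sin(a),z],p))-[180,150]+.5)*4 for a in t]
    cv2.polylines(im,[np.int32(pts)],True,col,1)
cv2.imwrite('pics/w5d.png',cv2.resize(im[180:400,280:540],None,fx=3,fy=3))
E
```

```text
(no output)
```

View pics/w5d.png

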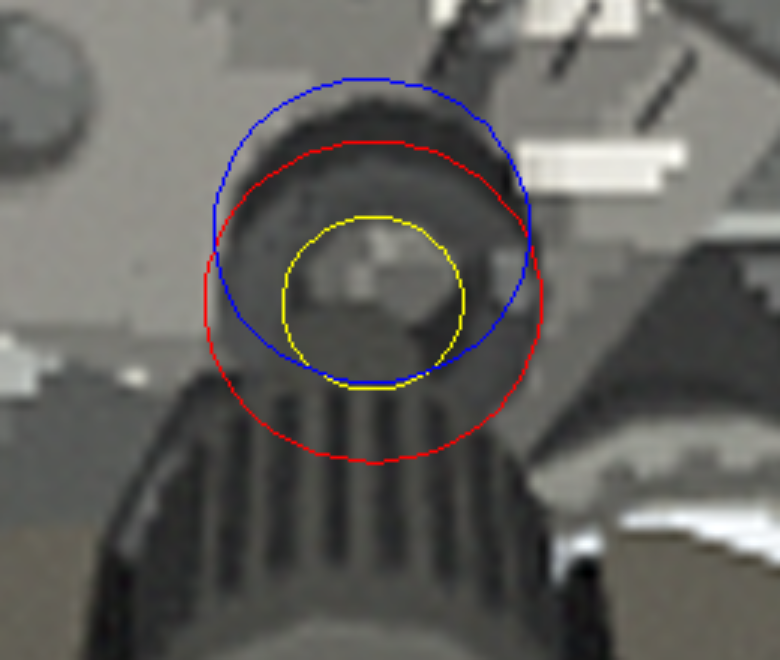

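```bash
python3 -m pendant '{"translation": [[0.0005,0,0.001],[0.0005,0.004,0.001],[0.0005,0.007,0.001],[0.0005,0.009,0.001],[0.0005,0.01,0.001],[0.0005,0.01,0.001]], "twist": [[0,0,0],[0,0,0],[0,0,0],[0,0,0],[0,0,0],[0,0,0]]}'
python3 - <<'E'
from h import *
s,im=snap('wrist','w6.png'); print(s['eef_pos'],s['tcp_rot'],s['time'],s['finger_gap'],s['wrist_force'])
cv2.imwrite('pics/w6c.png',cv2.resize(im[190:290,200:350],None,fx=5,fy=5,interpolation=cv2.INTER_CUBIC))
E
```

```text
time: 8.45
eef_pos: [514.3, -77.7, 142.7]
tcp_rot: [-1.571, 0.0, 0.0]
wrist_force: [-0.3, -1.1, -1.3]
finger_gap: 21.0
[514.29976607 -77.66212093 142.65465687] [-1.57078229e+00  1.44188182e-04  2.39397972e-04] 8.45 20.970603063982256 [-0.33801875 -1.09601656 -1.27872975]
```

View pics/w6c.png

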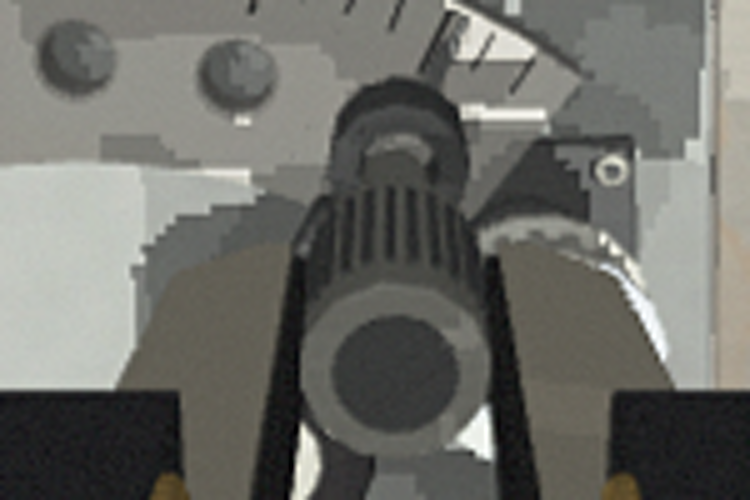

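```bash
python3 -m pendant '{"translation": [[0,0.001,0],[0,0.003,0],[0,0.005,0],[0,0.005,0]], "twist": [[0,0,0],[0,0,0],[0,0,0],[0,0,0]]}'
```

```text
time: 9.0
eef_pos: [514.2, -77.6, 137.4]
tcp_rot: [-1.571, 0.0, 0.0]
wrist_force: [-0.0, 0.3, -0.1]
finger_gap: 20.8
```

```bash
python3 -m pendant '{"translation": [[0,0.002,0],[0,0.004,0],[0,0.006,0],[0,0.006,0]], "twist": [[0,0,0],[0,0,0],[0,0,0],[0,0,0]]}'
python3 - <<'E'
import numpy as np
# path from eye angle; commanded deltas in world, TCP centre offset assumed constant
pv=np.array([617.32,-130.47]);a0=2.677
e0=pv+115*np.array([np.cos(a0),np.sin(a0)])
for s in [0.05,.1,.15,.2,.25,.3,.35,.4,.45,.5,.55,.6,.64,.66,.685]:
    e=pv+115*np.array([np.cos(a0+s),np.sin(a0+s)]);print(s,(e-e0).round(1))
E
```

```text
time: 9.5
eef_pos: [514.2, -77.6, 131.5]
tcp_rot: [-1.571, 0.0, 0.0]
wrist_force: [-0.3, -0.1, -0.5]
finger_gap: 21.0
0.05 [-2.4 -5.2]
0.1 [ -4.6 -10.5]
0.15 [ -6.5 -15.9]
0.2 [ -8.2 -21.5]
0.25 [ -9.6 -27. ]
0.3 [-10.6 -32.7]
0.35 [-11.4 -38.4]
0.4 [-11.9 -44.1]
0.45 [-12.2 -49.8]
0.5 [-12.1 -55.6]
0.55 [-11.8 -61.3]
0.6 [-11.1 -67.1]
0.64 [-10.4 -71.6]
0.66 [-10.  -73.9]
0.685 [ -9.4 -76.7]
```

```bash
python3 -m pendant '{"translation": [[-0.0012,0,-0.0026],[-0.0024,0,-0.0052],[-0.0046,0,-0.0105],[-0.0065,0,-0.0159],[-0.0082,0,-0.0215],[-0.0096,0,-0.027],[-0.0106,0,-0.0327],[-0.0114,0,-0.0384],[-0.0119,0,-0.0441],[-0.0119,0,-0.0441]], "twist": [[0,0,0],[0,0,0],[0,0,0],[0,0,0],[0,0,0],[0,0,0],[0,0,0],[0,0,0],[0,0,0],[0,0,0]]}'
```

```text
time: 10.75
eef_pos: [502.4, -122.2, 131.7]
tcp_rot: [-1.571, 0.0, -0.0]
wrist_force: [-0.0, 4.0, -1.0]
finger_gap: 20.6
```

```bash
python3 -m pendant '{"translation": [[-0.0003,0,-0.0057],[-0.0002,0,-0.0115],[0.0001,0,-0.0172],[0.0008,0,-0.023],[0.0015,0,-0.0275],[0.002,0,-0.03],[0.002,0,-0.03],[0.002,0,-0.03]], "twist": [[0,0,0],[0,0,0],[0,0,0],[0,0,0],[0,0,0],[0,0,0],[0,0,0],[0,0,0]]}'
python3 - <<'E'
from h import *
s,im=snap('wrist','w7.png'); print(s['eef_pos'],s['tcp_rot'],s['time'],s['finger_gap'],s['wrist_force'])
cv2.imwrite('pics/w7c.png',cv2.resize(im[150:290,180:380],None,fx=4,fy=4,interpolation=cv2.INTER_CUBIC))
E
```

```text
time: 11.75
eef_pos: [504.3, -151.4, 131.6]
tcp_rot: [-1.57, 0.001, 0.0]
wrist_force: [-1.1, 5.7, 0.2]
finger_gap: 21.1
[ 504.31586538 -151.35843612  131.60437204] [-1.57015376e+00  5.34375994e-04  4.15668053e-04] 11.75 21.115048666718046 [-1.14481367  5.66241055  0.17044273]
```

View pics/w7c.png

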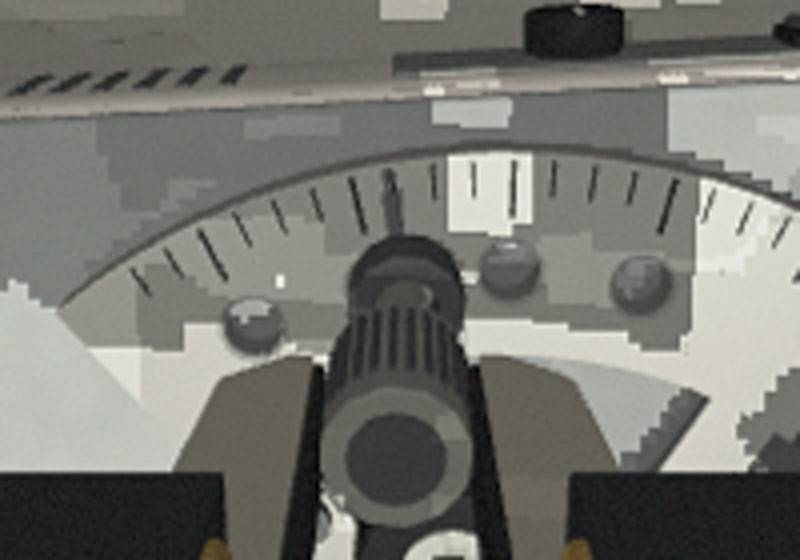

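```bash
python3 -m pendant '{"translation": [[0.0005,0,-0.0025],[0.001,0,-0.0047],[0.001,0,-0.0047],[0.001,0,-0.0047]], "twist": [[0,0,0],[0,0,0],[0,0,0],[0,0,0]]}'
python3 - <<'E'
from h import *
s,im=snap('wrist','w8.png'); print(s['eef_pos'],s['tcp_rot'],s['time'],s['finger_gap'],s['wrist_force'])
cv2.imwrite('pics/w8c.png',cv2.resize(im[170:260,220:370],None,fx=5,fy=5,interpolation=cv2.INTER_CUBIC))
E
```

```text
time: 12.3
eef_pos: [505.3, -156.0, 131.6]
tcp_rot: [-1.57, 0.001, 0.0]
wrist_force: [-0.7, 5.6, -0.7]
finger_gap: 20.7
[ 505.28815406 -155.96608391  131.57686619] [-1.57002316e+00  6.19209835e-04  4.67974307e-04] 12.3 20.686434358011077 [-0.69778546  5.59141787 -0.71001777]
```

View pics/w8c.png

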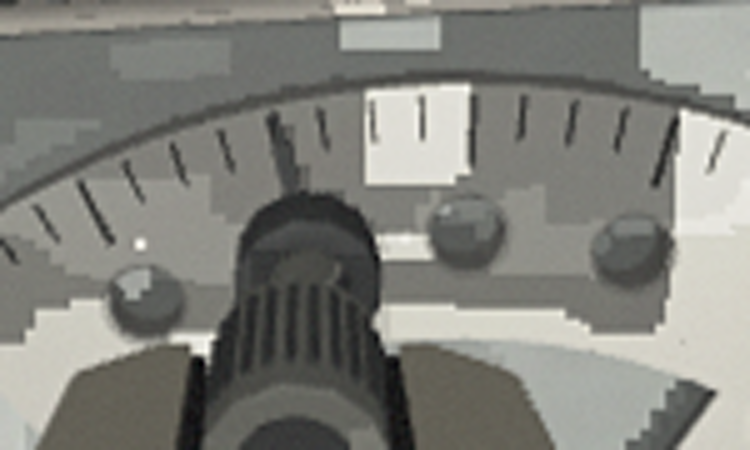

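```bash
python3 -m pendant '{"translation": [[0,0.002,0.0003],[0,0.004,0.0005],[0,0.005,0.0005],[0,0.006,0.0005],[0,0.007,0.0005],[0,0.007,0.0005]], "twist": [[0,0,0],[0,0,0],[0,0,0],[0,0,0],[0,0,0],[0,0,0]]}'
```

```text
time: 13.1
eef_pos: [505.4, -155.6, 124.9]
tcp_rot: [-1.57, 0.0, 0.0]
wrist_force: [-1.4, 6.0, 0.7]
finger_gap: 20.8
```

```bash
python3 -m pendant '{"translation": [[0,0.001,0],[0,0.002,0],[0,0.003,0],[0,0.003,0]], "twist": [[0,0,0],[0,0,0],[0,0,0],[0,0,0]]}'
```

```text
time: 13.6
eef_pos: [505.4, -155.6, 121.9]
tcp_rot: [-1.57, 0.0, 0.0]
wrist_force: [-0.6, 5.4, 1.0]
finger_gap: 20.9
```

```bash
python3 -m pendant '{"translation": [[0,0.0015,0],[0,0.003,0],[0,0.0045,0],[0,0.006,0],[0,0.0075,0],[0,0.0085,0],[0,0.0085,0]], "twist": [[0,0,0],[0,0,0],[0,0,0],[0,0,0],[0,0,0],[0,0,0],[0,0,0]]}'
```

```text
time: 14.48
eef_pos: [505.3, -155.6, 113.3]
tcp_rot: [-1.57, 0.001, 0.0]
wrist_force: [-2.0, 5.3, 0.4]
finger_gap: 21.1
```

```bash
python3 -m pendant '{"translation": [[0,0.0007,0],[0,0.0014,0],[0,0.0014,0]], "twist": [[0,0,0],[0,0,0],[0,0,0]]}'
```

```text
time: 14.85
eef_pos: [505.3, -155.7, 112.0]
tcp_rot: [-1.571, 0.0, 0.0]
wrist_force: [-2.1, 6.2, 2.5]
finger_gap: 21.1
```

```bash
python3 -m pendant '{"translation": [[0,0.0003,0.0004],[0,0.0005,0.0008],[0,0.0005,0.0008],[0,0.0005,0.0008]], "twist": [[0,0,0],[0,0,0],[0,0,0],[0,0,0]]}'
```

```text
time: 15.35
eef_pos: [505.4, -155.1, 111.9]
tcp_rot: [-1.571, 0.0, 0.0]
wrist_force: [-3.8, 4.9, 4.2]
finger_gap: 20.7
```

```bash
python3 -m pendant '{"translation": [[0,0,0.0004],[0,0,0.0004],[0,0,0.0004],[0,0,0.0004],[0,0,0.0004]], "twist": [[0,0,0],[0,0,0],[0,0,0],[0,0,0],[0,0,0]]}' 140 10
python3 - <<'E'
from h import *
s,im=snap('wrist','w9.png'); print(s['eef_pos'],s['time'],s['finger_gap'],s['wrist_force'])
cv2.imwrite('pics/w9c.png',cv2.resize(im[150:290,180:380],None,fx=4,fy=4,interpolation=cv2.INTER_CUBIC))
E
```

```text
time: 15.98
eef_pos: [505.5, -154.9, 111.4]
tcp_rot: [-1.571, -0.0, 0.0]
wrist_force: [-0.3, -0.6, 0.3]
finger_gap: 42.1
[ 505.5088807  -154.89626432  111.38154529] 15.975 42.09864101241428 [-0.28120621 -0.61216497  0.33662562]
```

View pics/w9c.png

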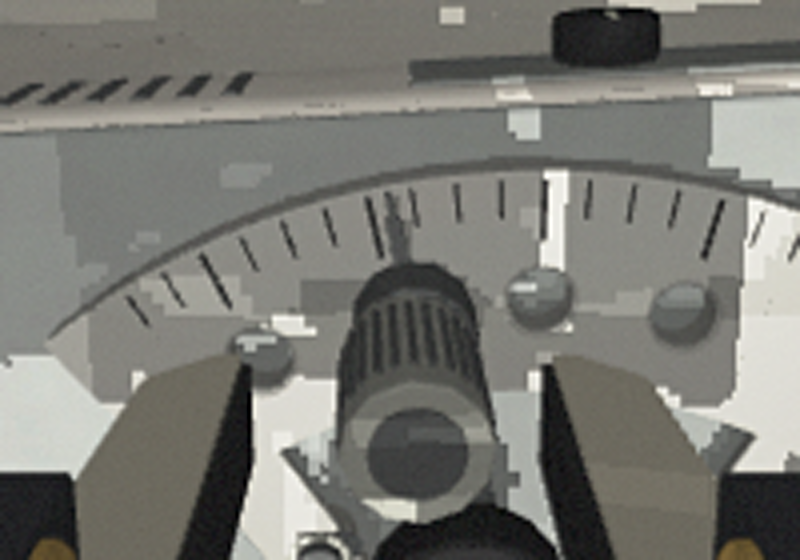

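```bash
python3 -m pendant '{"translation": [[0,-0.01,0.002],[0,-0.025,0.002],[0,-0.045,0.002],[0,-0.065,0.002],[0.01,-0.08,0.002],[0.02,-0.09,0.002],[0.02,-0.09,0.002],[0.02,-0.09,0.002]], "twist": [[0,0,0],[0,0,0],[0,0,0],[0,0,0],[0,0,0],[0,0,0],[0,0,0],[0,0,0]]}'
python3 - <<'E'
from h import *
s,im=snap('wrist','w10.png'); print(s['eef_pos'],s['time'],s['finger_gap'],s['wrist_force'])
cv2.imwrite('pics/w10c.png',cv2.resize(im[100:260,180:380],None,fx=3.75,fy=3.75,interpolation=cv2.INTER_CUBIC))
s,im=snap('side','s10.png')
cv2.imwrite('pics/s10c.png',cv2.resize(im[180:310,225:365],None,fx=4.5,fy=4.5,interpolation=cv2.INTER_CUBIC))
E
```

```text
time: 17.02
eef_pos: [525.1, -152.7, 201.3]
tcp_rot: [-1.571, 0.0, 0.0]
wrist_force: [-0.2, -0.2, 0.1]
finger_gap: 41.9
[ 525.12144492 -152.71811342  201.26978195] 17.025 41.90271168731545 [-0.22999387 -0.19084685  0.09874684]
```

View pics/w10c.png

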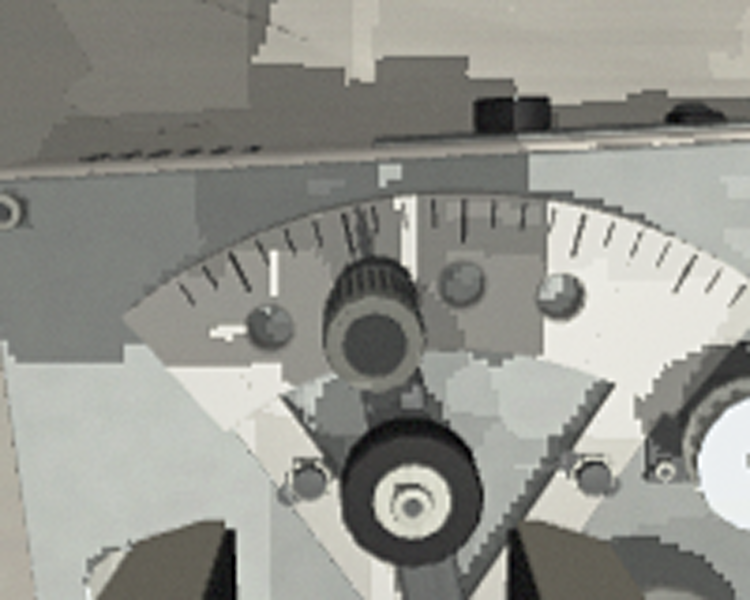

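View pics/s10c.png

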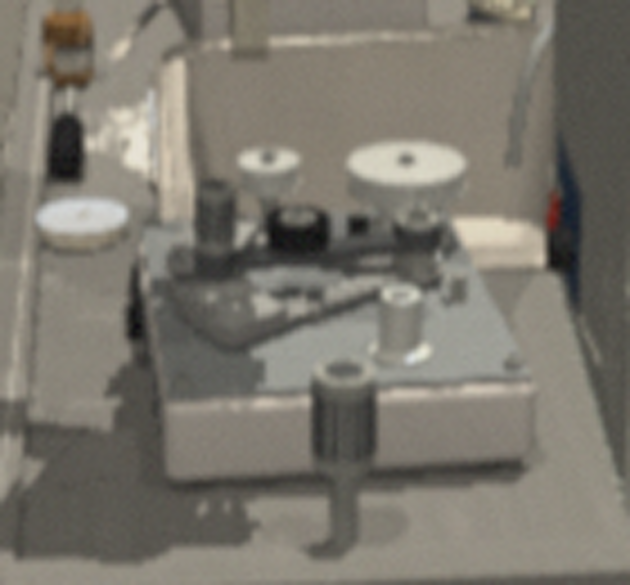

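```bash
python3 - <<'E'
from h import *
p9=np.load('pics/w9.png.npy');p10=np.load('pics/w10.png.npy')
a=((416.5)/4+180-.5,(453.5)/4+150-.5);b=((375)/3.75+180-.5,(340.5)/3.75+100-.5)
s=((214.5)/4.5+225-.5,(190.5)/4.5+180-.5)
print(tri([ray('wrist',a,p9),ray('wrist',b,p10)]),tri([ray('wrist',b,p10),ray('side',s)]))
print(onz('wrist',b,125,p10))
E
```

```text
(array([ 503.97666497, -152.42931264,  127.18485832]), [np.float64(0.07311924673396109), np.float64(0.0731192467339441)]) (array([ 505.48198889, -152.32585135,  122.13018408]), [np.float64(0.36542417624454593), np.float64(0.36542417624465995)])
[ 504.46330271 -152.35140618  125.        ]
```

```bash
python3 -c "
from station import arm
print(arm.sign_off())"
```

```text
the job is handed in; nothing more can be done
None
```

I moved the smaller locking pin from its boss into the lever's eye and swung the lever past the first two holes. I then pushed the pin home in the third hole, let go and handed the job in at about 17 s; no verdict is reported.

**Forces:** the swing took about 6 N sideways, which matches the spring. The pin went into the hole with about 1 N of upward force and seated at about 4 N.

**Last checks after release:**
- **Lever:** the pin holds it, with the pointer about half a short division short of the third long mark. I put that down to clearance in the eye and the hole.
- **Pin height:** at seating, the gripper was at the same height (111.9 mm) as when it took the pin from the boss, so the pin should be fully home. The knob top, triangulated two ways, came out at 127 mm and 122 mm against a nominal 125 mm. These differ by 5 mm, so they only roughly confirm it.
- **Lean:** the knob top stands about 3 mm towards the rest side. I estimate a lean of about 0.05 rad, within the 0.12 limit.
- **Robot:** the gripper was open and well clear, and the wrist force was near zero.
- **Loose things:** the dish, screwdriver and bottle look unmoved in the side picture; I did not measure them.

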